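# Start the polisher from its guarded switch

### The arm

A 7-joint arm with a two-finger parallel gripper is mounted at the origin on the work surface. World frame = base frame: x ahead of the robot, y to its left, z up, the work surface at z = 0. Lengths are in m, angles in rad, forces in N, time in s.
With the tool pointing down it reaches from about 0.4 to 0.85 m from the base axis. Payload 10.4 kg.
Tool frame: the origin (TCP) lies midway between the tips of the shut fingers; the grasp point (between the pads) lies 19 mm behind it (pinch_z is the distance from the TCP to the grasp point, in m); x points along the fingers, y is the direction in which the jaws open and shut, and the axes are right-handed (so a half turn about x gives the same grasp; the last joint's range is limited). The gripper opens to 87 mm and grips with 3 to 60 N. Pads are 19 mm wide; open, the fingers measure 117 mm over their backs; the gripper's body (75 mm by 190 mm) begins 51 mm behind the grasp point.
Start: joints at [-1.357, 0.332, -0.065, 1.46, 0.022, 1.35, -0.088], TCP at [0.147, 0.608, 0.223] pointing down, gripper open.
Joint ranges: [-2.6, 2.6], [-0.5, 2.12], [-1.47, 1.34], [0.16, 2.42], [-1.27, 4.41], [0.06, 2.06], [-2.6, 2.6]. Speed limits (rad/s): [2.22, 2.22, 2.79, 2.79, 3.14, 3.14, 3.14].

### API

Orientations are given as a unit quaternion [w, x, y, z].
In Python, from bench import observe, read_camera, get_calibration, hand_in, pinch_z gives the robot as it stands. The module is installed in compiled form; this text tells all that it offers.
- The arm moves only by the tool servo_tool, never from a script. Its argument "deltas" is a list of rows, each an object of numbers: "rx", "ry", "rz": the turn, a rotation vector about the tool's x, y, z in degrees; "x", "y", "z": the shift along the tool's x, y, z in m; "fingers": the finger opening in m, from 0 to 0.087. A call has 1 to 20 rows; each row is the pose to reach, as a shift and turn from the pose measured when the call began, along the tool's axes at that moment; what a row does not reach only later rows make up. A row lasts 1/10 s, in which the tool goes at most 50 mm and 8.59 degrees, less where a joint would pass 70% of its speed; a pose out of reach is approached as far as the arm can. A call with a gripper value outside its range is refused whole. The fingers move at their own pace and stop on an object; "newtons" is the grip in N (left out, the last holds). Time passes only in rows, so rows that repeat a pose let the fingers close. It gives the time, the measured TCP pose, the force and the opening at its end, in the units of the state.
- observe(): the state, without advancing time (a new reading comes with each control period).
- read_camera(name): name is "side" or "top"; returns the picture (400x640x3 uint8, blue, green, red); there is no depth.
- get_calibration(name): a dict with "intrinsics" (3x3 intrinsics, pixels), "camera_from_world" (4x4, takes a point from world to camera coordinates). Camera axes: x right, y up, looking along -z (the intrinsics and any distortion apply to the point x, -y, -z); pixel columns grow to the right and rows downward; lengths in m; the calibration is good to about 2 mm. A picture is of the moment at which its call begins. get_calibration takes no time and is no camera call.
- hand_in(): hands the job in, once; it reports no verdict.
The state is a dict: "time": time; "q": joint angles; "dq": joint speeds; "effort": joint torques, N m; "tool_pos": TCP position; "tool_rot": TCP orientation; "contact_force": force on the tool from outside, world axes, zero at the start; "wrist_torque": the same for the moment, N m; "grip_width": finger opening in m.
Only numpy, scipy, OpenCV 4.12 (cv2) and the standard library are available. Lean on these libraries where they do the work, as an engineer would, in place of code of your own. Each camera call takes 0.05 s, during which the arm holds its last target. There are 200 camera calls.

### The job

Switch the polisher on at the bench switch with the red guard, using a fingertip: lift the guard by its lip right back until it rests open, flip the toggle beneath it over towards the hinge to on, then tip the guard forward again so that it drops shut. Work it gently and grip nothing; leave the yellow-guarded switch as it is and do not shift or pick up the things lying about.

Things in the scene. Friction and masses are not known exactly. Their poses are not given: they have to be found in the camera images.
- red_box: Switch box of the polisher, RED guard: grey cast box 104 x 88 x 75 mm high, screwed to the bench. Origin: centre of its underside, on the bench; x runs from its front (lip) to its back (hinge, conduit), z up; its front looks to the robot within 20 degrees. Offsets below are in this frame. Two hinge ears at y = +-30 mm reach z = 109 mm; the conduit behind reaches x = 89 mm, z = 46 mm.
- red_hinge (a point): Middle of the red guard's hinge pin, along box y, at box x = 34, z = 101 mm. The guard is an upside-down plastic tray 54 mm wide with 3 mm walls, open at the front below the lip. Shut: front edge at x = -50, top at z = 121 mm. Resting fully back: its rearmost upper edge is at x = 75, z = 177 mm, the lip's end at x = 69, z = 201 mm.
- red_lip (a point): Middle of the free front end of the guard's lift lip, half-way through its thickness; moves with the guard. The lip is 54 mm wide, 3 mm thick and sticks out flat, forward of the guard; shut, it spans box x = -50 to -72 mm at z = 109 mm, with nothing beneath it but air, so a fingertip slanted forward can go under it.
- red_guard (a joint): Opening of the red guard, rad: 0 shut, 1.83 resting fully back. A free hinge, no spring, about 55 g: it falls shut from below about 1.4 rad; beyond that it tips back by itself and rests on its stop.
- red_tip (a point): Tip of the metal bat toggle under the red guard: 34 mm long, 8 to 11 mm thick, pivot at box x = -8, z = 79 mm. Off, it leans to the front (tip at box x = -20, z = 111 mm); on, to the hinge (tip at x = 4, same z). The guard shuts clear of it either way.
- red_toggle (a joint): Toggle of the red switch, rad: 0 off (leaning to the box's front), 0.70 on (leaning to the hinge, towards a green dot). Snaps over past its middle, 0.35; a push of about 3 N at the tip is enough.
- yellow_box: Switch box of the sewing machine, YELLOW guard: grey cast box 104 x 88 x 75 mm high, screwed to the bench. Origin: centre of its underside, on the bench; x runs from its front (lip) to its back (hinge, conduit), z up; its front looks to the robot within 20 degrees. Otherwise the same as the red one.
- yellow_guard (a joint): Opening of the yellow guard, rad, 0 shut; stays shut.
- yellow_toggle (a joint): Toggle under the yellow guard, rad, 0 off; stays off.
- spool: Loose blue thread spool, 42 mm across, 55 mm tall, standing between the two boxes; origin at its underside.
- screwdriver: Loose screwdriver lying on the bench in front of the boxes; low.
- hammer: Loose hammer lying at the right.
- wrench: Loose wrench lying at the left.
- mug: Loose white mug, 76 mm across, 80 mm tall, at the left; origin at its underside.
- polish: Loose jar of polish with a brass lid, 68 mm across, 50 mm tall, at the right; origin at its underside.
- bowl: Loose steel bowl, 130 mm across, 50 mm tall, behind the boxes; origin at its underside.

How it is judged:
On the way, in this order (a step that is already met when the one before it is completed fails the run):
1. the red guard is lifted back and rests open (over 1.6 rad), the toggle still off (value of joint red_guard above 1.6 rad and value of joint red_toggle below 0.35 rad), for 0.2 s.
2. the toggle is flipped on (over 0.6 rad) while the guard is open (value of joint red_toggle above 0.6 rad and value of joint red_guard above 0.8 rad), for 0.1 s.
At the end, for the whole second after the job is handed in: The red guard is shut (within 0.06 rad) and still, the toggle beneath is on (over 0.6 of 0.70 rad), the yellow guard is shut and its toggle off, and every loose thing is within 30 mm of where it began (value of joint each of red_guard, yellow_guard below 0.06 rad and value of joint red_toggle above 0.6 rad and value of joint yellow_toggle below 0.1 rad and velocity of joint red_guard below 0.1 rad/s and distance of each of spool, screwdriver, hammer, wrench, mug, polish, bowl from where it was at the start of the episode below 0.03 m); the robot touches nothing.
It fails at once if the yellow guard is lifted (over 0.15 rad) or its toggle moved (value of joint yellow_guard above 0.15 rad or value of joint yellow_toggle above 0.1 rad).
It fails at once if the red switch is gripped or forced: more than 20 N on it (contact force between red_box and the fingers above 20 N or contact force between red_box and the arm above 20 N).
It fails at once if a loose thing is picked up or shifted by more than 30 mm (distance of any of spool, screwdriver, hammer, wrench, mug, polish, bowl from where it was at the start of the episode above 0.03 m).
It also fails if it takes over 58 s, if anything falls off the work surface, if the arm or the gripper's body presses on something with over 40 N, if the wrist force passes 120 N, or if a joint passes its speed limit or range.

## Working session

There is one attempt and no reset: what is moved stays moved. The work goes in short steps, Python scripts to look and compute and a tool call to move; the robot and the scene stay as the last step left them, time stands still between calls to the robot, and variables do not carry over. Pictures are saved under pics/ and viewed, about 8 in all and at most 12, crops included, and the job is handed in when it is done.

Besides the shell and the picture viewer there is one more tool, called after "Emit:" as name([rows], argument=value, ...), one row to a line, values as JSON. servo_tool: Moves the arm, as the interface text tells. Its arguments: {"type":"object","properties":{"deltas":{"type":"array"},"newtons":{"type":"number"}},"required":["deltas"]}

```bash
mkdir -p pics
python3 - <<'E'
from bench import *
import cv2,numpy as np
np.set_printoptions(precision=4,suppress=True)
for n in("side","top"):
    cv2.imwrite(f"pics/{n}0.png",read_camera(n)); c=get_calibration(n); print(n,c)
s=observe(); print(s, pinch_z)
E
```

```text
side {'intrinsics': array([[403.2083,   0.    , 316.8568],
       [  0.    , 403.2083, 203.5171],
       [  0.    ,   0.    ,   1.    ]]), 'camera_from_world': array([[ 0.6921, -0.7216, -0.0188, -0.379 ],
       [ 0.5339,  0.4942,  0.6861, -0.36  ],
       [-0.4859, -0.4849,  0.7272, -0.8656],
       [ 0.    ,  0.    ,  0.    ,  1.    ]])}
top {'intrinsics': array([[401.785 ,   0.    , 317.8168],
       [  0.    , 401.785 , 198.4481],
       [  0.    ,   0.    ,   1.    ]]), 'camera_from_world': array([[ 0.0219, -0.9994,  0.0262, -0.0224],
       [ 0.9876,  0.0257,  0.1547, -0.5417],
       [-0.1553,  0.0225,  0.9876, -1.0705],
       [ 0.    ,  0.    ,  0.    ,  1.    ]])}
{'time': 0.1, 'q': array([-1.3566,  0.3328, -0.0647,  1.4608,  0.0216,  1.3499, -0.0885]), 'dq': array([-0.0016, -0.0006, -0.0002, -0.0033, -0.0007, -0.    , -0.0007]), 'effort': array([  0.0011, -62.4552,   0.0241, -39.0716,  -0.0615,   0.0367,
         0.    ]), 'tool_pos': array([0.1466, 0.6072, 0.2219]), 'tool_rot': array([ 0.7021,  0.0831,  0.7022, -0.084 ]), 'contact_force': array([ 0.8059,  0.3402, -0.9759]), 'wrist_torque': array([ 0.0233,  0.0223, -0.0507]), 'grip_width': 0.08709224289842211} 0.0187
```

View pics/top0.png

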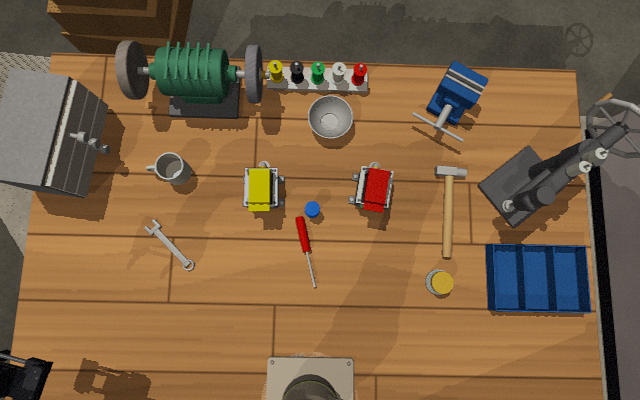

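View pics/side0.png

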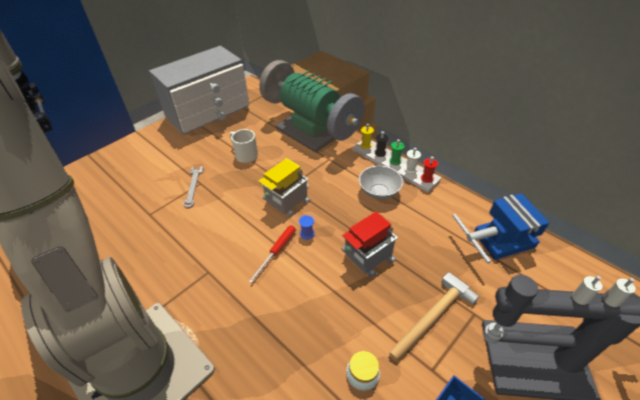

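```bash
cat > h.py <<'E'
import cv2,numpy as np
from bench import *
from scipy.optimize import minimize
np.set_printoptions(precision=4,suppress=True)
CAL={n:get_calibration(n) for n in("side","top")}
def proj(n,P):
    c=CAL[n];P=np.atleast_2d(P);M=c["camera_from_world"]
    q=P@M[:3,:3].T+M[:3,3]; q=q*[1,-1,-1]
    u=q@c["intrinsics"].T; return u[:,:2]/u[:,2:]
def b2w(b,P):
    c,s=np.cos(b[2]),np.sin(b[2]);P=np.atleast_2d(P)
    return np.c_[b[0]+c*P[:,0]-s*P[:,1],b[1]+s*P[:,0]+c*P[:,1],P[:,2]]
def guardfaces(xr,zb,phi=0):
    q=lambda *p:np.array(p,float)/1000
    F=[q((-50,-27,121),(-50,27,121),(xr,27,121),(xr,-27,121)),
       q((-50,-27,107.5),(-50,27,107.5),(-50,27,121),(-50,-27,121)),
       q((-72,-27,109),(-72,27,109),(-50,27,109),(-50,-27,109))]
    for y in(-27,27):F.append(q((-50,y,zb),(-50,y,121),(xr,y,121),(xr,y,zb)))
    h=np.array([.034,0,.101]);c,s=np.cos(phi),np.sin(phi)
    R=np.array([[c,0,s],[0,1,0],[-s,0,c]])
    return [(f-h)@R.T+h for f in F]
def redmask(im):
    h=cv2.cvtColor(im,cv2.COLOR_BGR2HSV)
    return (((h[...,0]<8)|(h[...,0]>172))&(h[...,1]>150)&(h[...,2]>50)).astype(np.uint8)
ROI={"top":(330,150,80,80),"side":(325,195,90,90)}
E
python3 - <<'E'
from h import *
ims={n:cv2.imread(f"pics/{n}0.png") for n in CAL}
K=8;masks={}
for n,(x,y,w,h) in ROI.items():
    masks[n]=cv2.resize(redmask(ims[n][y:y+h,x:x+w])*255,None,fx=K,fy=K,interpolation=cv2.INTER_LINEAR)>127
def render(n,p):
    x,y,w,h=ROI[n];m=np.zeros((h*K,w*K),np.uint8)
    for f in guardfaces(p[3],p[4]):
        u=(proj(n,b2w(p[:3],f))-[x,y]+.5)*K-.5
        cv2.fillPoly(m,[np.int32(np.round(u*16))],1,shift=4)
    return m>0
def cost(v):
    p=v*[.01,.01,.1,10,10]
    return sum(1-(render(n,p)&masks[n]).sum()/(render(n,p)|masks[n]).sum() for n in masks)
best=None
for x0 in(.46,.5,.54):
  for y0 in(-.13,-.15,-.17):
    for yaw in(-.2,0.,.2):
      s=np.array([x0/.01,y0/.01,yaw/.1,3.6,9.5])
      r=minimize(cost,s,method="Nelder-Mead",options=dict(maxiter=600,initial_simplex=s+np.vstack([np.zeros(5),np.eye(5)])))
      if best is None or r.fun<best.fun:best=r
p=best.x*[.01,.01,.1,10,10];print(best.fun,p)
out=[]
for n,(x,y,w,h) in ROI.items():
    im=cv2.resize(ims[n][y:y+h,x:x+w],(400,400),interpolation=cv2.INTER_CUBIC)
    k=400/w
    for f in guardfaces(p[3],p[4]):
        cv2.polylines(im,[np.int32((proj(n,b2w(p[:3],f))-[x,y]+.5)*k)],True,(255,255,0),1)
    out.append(im)
cv2.imwrite("pics/fit.png",np.hstack(out))
E
```

```text
0.10521608306481944 [ 0.574  -0.1614 -0.1533 38.2374 80.1176]
```

View pics/fit.png

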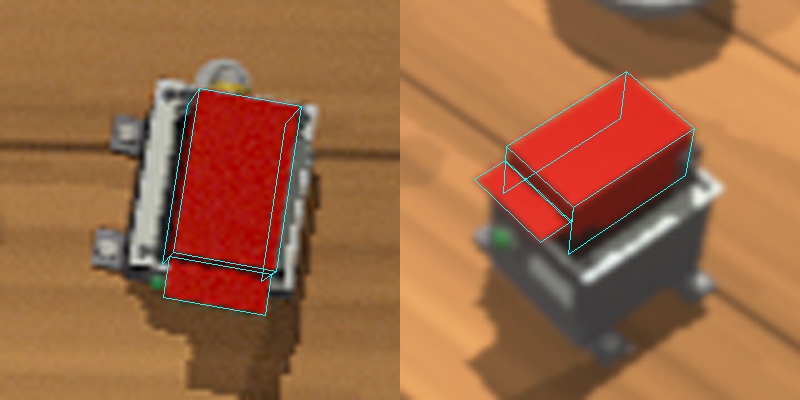

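```bash
cat >> h.py <<'E'
from scipy.spatial.transform import Rotation as Ro
B=np.array([.574,-.1614,-.1533])
def Rt(slant,sgn):  # slant: deg from straight down towards box +x ; sgn: tool y = sgn*box y
    a=np.radians(slant);x=np.array([np.sin(a),0,-np.cos(a)]);y=np.array([0,sgn,0.])
    return Ro.from_euler("z",B[2])*Ro.from_matrix(np.c_[x,y,np.cross(x,y)])
def cur():
    s=observe();return s,np.array(s["tool_pos"]),Ro.from_quat(np.roll(s["tool_rot"],-1))
def boxpos(p):
    return Ro.from_euler("z",-B[2]).apply(p-[B[0],B[1],0])*1000
def delta(pb,slant,sgn,world=None):
    s,p,R=cur();t=b2w(B,np.array(pb)/1000.)[0] if world is None else np.array(world)
    T=Rt(slant,sgn)
    print("target",t,"d",np.round(R.inv().apply(t-p),4),"r",np.round(np.degrees((R.inv()*T).as_rotvec()),1))
E
python3 - <<'E'
from h import *
s,p,R=cur();print(R.as_matrix(),boxpos(p))
for g in(1,-1):
    delta(0,0,g,world=(.38,.42,.24));delta((-130,0,150),0,g);delta((-130,0,150),45,g)
E
```

```text
[[-0.0002  0.2346  0.9721]
 [-0.0012  0.9721 -0.2346]
 [-1.     -0.0012  0.0001]] [-539.7905  694.3525  221.8611]
target [0.38 0.42 0.24] d [-0.018  -0.1273  0.2708] r [-4.8  0.   0.1]
target [ 0.4455 -0.1415  0.15  ] d [ 0.0727 -0.6576  0.4663] r [-4.8  0.   0.1]
target [ 0.4455 -0.1415  0.15  ] d [ 0.0727 -0.6576  0.4663] r [ -4.5 -45.    1.9]
target [0.38 0.42 0.24] d [-0.018  -0.1273  0.2708] r [175.2   0.1  -0. ]
target [ 0.4455 -0.1415  0.15  ] d [ 0.0727 -0.6576  0.4663] r [175.2   0.1  -0. ]
target [ 0.4455 -0.1415  0.15  ] d [ 0.0727 -0.6576  0.4663] r [162.2   2.9  67.2]
```

Emit:
servo_tool([
  {"x":-0.018,"y":-0.127,"z":0.27,"fingers":0},
  {"x":-0.018,"y":-0.127,"z":0.27},
  {"x":-0.018,"y":-0.127,"z":0.27},
  {"x":-0.018,"y":-0.127,"z":0.27},
  {"x":-0.018,"y":-0.127,"z":0.27},
  {"x":-0.018,"y":-0.127,"z":0.27},
  {"x":0,"y":-0.4,"z":0.4,"rx":-4.8},
  {"x":0,"y":-0.4,"z":0.4,"rx":-4.8},
  {"x":0,"y":-0.4,"z":0.4,"rx":-4.8},
  {"x":0,"y":-0.4,"z":0.4,"rx":-4.8},
  {"x":0,"y":-0.4,"z":0.4,"rx":-4.8},
  {"x":0,"y":-0.4,"z":0.4,"rx":-4.8},
  {"x":0,"y":-0.66,"z":0.45,"rx":-4.8},
  {"x":0,"y":-0.66,"z":0.45,"rx":-4.8},
  {"x":0,"y":-0.66,"z":0.45,"rx":-4.8},
  {"x":0,"y":-0.66,"z":0.45,"rx":-4.8},
  {"x":0,"y":-0.66,"z":0.45,"rx":-4.8},
  {"x":0,"y":-0.66,"z":0.45,"rx":-4.8},
  {"x":0,"y":-0.66,"z":0.45,"rx":-4.8},
  {"x":0,"y":-0.66,"z":0.45,"rx":-4.8},
])

```text
$.deltas[0]: bad value
```

Run:
```python
from h import *
s,p,R=cur();print(s["time"],boxpos(p),s["q"],s["grip_width"],s["contact_force"])
delta((-130,0,160),45,1);delta((-85,0,94),45,1)
```

```text
0.1 [-539.7905  694.3525  221.8611] [-1.3566  0.3328 -0.0647  1.4608  0.0216  1.3499 -0.0885] 0.08709224289842211 [ 0.8059  0.3402 -0.9759]
target [ 0.4455 -0.1415  0.16  ] d [ 0.0627 -0.6577  0.4663] r [ -4.5 -45.    1.9]
target [ 0.49   -0.1484  0.094 ] d [ 0.1287 -0.6538  0.5111] r [ -4.5 -45.    1.9]
```

Emit:
servo_tool([
  {"x":-0.018,"y":-0.127,"z":0.27,"rx":0,"ry":0,"rz":0,"fingers":0.001},
])

```text
time: 0.2
tool_pos: [0.179, 0.5786, 0.224]
tool_rot: [0.701, 0.079, 0.704, -0.081]
contact_force: [1.0, 1.0, -0.6]
grip_width: 0.0842
```

Emit:
servo_tool([
  {"x":-0.018,"y":-0.107,"z":0.23,"rx":0,"ry":0,"rz":0,"fingers":0.0},
  {"x":-0.018,"y":-0.107,"z":0.23,"rx":0,"ry":0,"rz":0,"fingers":0.0},
  {"x":-0.018,"y":-0.107,"z":0.23,"rx":0,"ry":0,"rz":0,"fingers":0.0},
  {"x":-0.018,"y":-0.107,"z":0.23,"rx":0,"ry":0,"rz":0,"fingers":0.0},
  {"x":-0.018,"y":-0.107,"z":0.23,"rx":0,"ry":0,"rz":0,"fingers":0.0},
  {"x":0,"y":-0.38,"z":0.36,"rx":-5,"ry":0,"rz":0,"fingers":0.0},
  {"x":0,"y":-0.38,"z":0.36,"rx":-5,"ry":0,"rz":0,"fingers":0.0},
  {"x":0,"y":-0.38,"z":0.36,"rx":-5,"ry":0,"rz":0,"fingers":0.0},
  {"x":0,"y":-0.38,"z":0.36,"rx":-5,"ry":0,"rz":0,"fingers":0.0},
  {"x":0,"y":-0.38,"z":0.36,"rx":-5,"ry":0,"rz":0,"fingers":0.0},
  {"x":0,"y":-0.38,"z":0.36,"rx":-5,"ry":0,"rz":0,"fingers":0.0},
  {"x":0,"y":-0.64,"z":0.41,"rx":-5,"ry":0,"rz":0,"fingers":0.0},
  {"x":0,"y":-0.64,"z":0.41,"rx":-5,"ry":0,"rz":0,"fingers":0.0},
  {"x":0,"y":-0.64,"z":0.41,"rx":-5,"ry":0,"rz":0,"fingers":0.0},
  {"x":0,"y":-0.64,"z":0.41,"rx":-5,"ry":0,"rz":0,"fingers":0.0},
  {"x":0,"y":-0.64,"z":0.41,"rx":-5,"ry":0,"rz":0,"fingers":0.0},
  {"x":0,"y":-0.64,"z":0.41,"rx":-5,"ry":0,"rz":0,"fingers":0.0},
  {"x":0,"y":-0.64,"z":0.41,"rx":-5,"ry":0,"rz":0,"fingers":0.0},
])

```text
time: 2.0
tool_pos: [0.434, -0.14, 0.2242]
tool_rot: [0.704, 0.05, 0.707, -0.052]
contact_force: [0.2, -0.6, -0.4]
grip_width: 0.0007
```

Run:
```python
from h import *
s,p,R=cur();print(s["time"],boxpos(p),s["q"],s["grip_width"],s["contact_force"])
delta((-120,0,150),45,1);delta((-85,0,94),45,1)
```

```text
2.0 [-141.636    -0.2392  224.1879] [-0.4623 -0.0913  0.645   1.9076  0.0595  1.3112  1.5915] 0.0006525944492558661 [ 0.2182 -0.6377 -0.3594]
target [ 0.4554 -0.1431  0.15  ] d [0.0741 0.0002 0.0219] r [  0.5 -45.2  -0.1]
target [ 0.49   -0.1484  0.094 ] d [0.13   0.0001 0.0571] r [  0.5 -45.2  -0.1]
```

Emit:
servo_tool([
  {"x":0.0,"y":0,"z":0.0,"rx":0,"ry":-8,"rz":0,"fingers":0},
  {"x":0.01,"y":0,"z":0.0,"rx":0,"ry":-16,"rz":0,"fingers":0},
  {"x":0.03,"y":0,"z":0.01,"rx":0,"ry":-24,"rz":0,"fingers":0},
  {"x":0.045,"y":0,"z":0.01,"rx":0,"ry":-32,"rz":0,"fingers":0},
  {"x":0.06,"y":0,"z":0.02,"rx":0,"ry":-40,"rz":0,"fingers":0},
  {"x":0.074,"y":0,"z":0.022,"rx":0,"ry":-45,"rz":0,"fingers":0},
  {"x":0.074,"y":0,"z":0.022,"rx":0,"ry":-45,"rz":0,"fingers":0},
  {"x":0.074,"y":0,"z":0.022,"rx":0,"ry":-45,"rz":0,"fingers":0},
  {"x":0.074,"y":0,"z":0.022,"rx":0,"ry":-45,"rz":0,"fingers":0},
])

```text
time: 2.9
tool_pos: [0.496, -0.1629, 0.188]
tool_rot: [0.912, 0.03, 0.405, -0.06]
contact_force: [0.0, -0.1, -0.2]
grip_width: 0.0002
```

Run:
```python
from h import *
s,p,R=cur();print(s["time"],boxpos(p),s["q"],s["contact_force"])
delta((-100,0,94),45,1);delta((-68,0,94),45,1);delta((-68,0,101),45,1)
```

```text
2.9 [-76.8694 -13.4278 188.0324] [-0.4494 -0.5     0.6333  2.4161  0.5289  0.4379  1.2673] [ 0.0237 -0.0649 -0.2282]
target [ 0.4752 -0.1461  0.094 ] d [ 0.0545  0.0133 -0.0801] r [ 0.5 -2.9 -1. ]
target [ 0.5068 -0.151   0.094 ] d [ 0.076   0.0127 -0.0563] r [ 0.5 -2.9 -1. ]
target [ 0.5068 -0.151   0.101 ] d [ 0.0708  0.0128 -0.0516] r [ 0.5 -2.9 -1. ]
```

Run:
```python
from h import *
delta((-95,0,170),35,1);delta((-90,0,130),35,1);delta((-90,0,85),35,1)
```

```text
target [ 0.4801 -0.1469  0.17  ] d [ 0.0015  0.0137 -0.0254] r [ 0.6  7.1 -0.9]
target [ 0.4851 -0.1477  0.13  ] d [ 0.0345  0.0133 -0.0485] r [ 0.6  7.1 -0.9]
target [ 0.4851 -0.1477  0.085 ] d [ 0.0679  0.0131 -0.0787] r [ 0.6  7.1 -0.9]
```

Emit:
servo_tool([
  {"x":0.001,"y":0.006,"z":-0.012,"rx":0.6,"ry":5,"rz":-1,"fingers":0},
  {"x":0.002,"y":0.0135,"z":-0.025,"rx":0.6,"ry":7,"rz":-1,"fingers":0},
  {"x":0.002,"y":0.0135,"z":-0.025,"rx":0.6,"ry":7,"rz":-1,"fingers":0},
  {"x":0.018,"y":0.0135,"z":-0.037,"rx":0.6,"ry":7,"rz":-1,"fingers":0},
  {"x":0.0345,"y":0.013,"z":-0.0485,"rx":0.6,"ry":7,"rz":-1,"fingers":0},
  {"x":0.0345,"y":0.013,"z":-0.0485,"rx":0.6,"ry":7,"rz":-1,"fingers":0},
])

```text
time: 3.5
tool_pos: [0.4855, -0.1474, 0.1286]
tool_rot: [0.885, 0.034, 0.46, -0.068]
contact_force: [-2.1, 0.3, 0.2]
grip_width: 0.0004
```

Run:
```python
from h import *
s,p,R=cur();print(s["time"],boxpos(p),s["q"],s["contact_force"])
delta((-90,0,85),35,1)
```

```text
3.5 [-89.6151   0.2942 128.5651] [-0.2336 -0.2834  0.4313  2.4167  0.2178  0.3774  1.4614] [-2.1196  0.3246  0.1966]
target [ 0.4851 -0.1477  0.085 ] d [ 0.0354 -0.0002 -0.0254] r [0.1 0.1 0. ]
```

Emit:
servo_tool([
  {"x":0.009,"y":0,"z":-0.006,"rx":0,"ry":2,"rz":0,"fingers":0},
  {"x":0.018,"y":0,"z":-0.013,"rx":0,"ry":5,"rz":0,"fingers":0},
  {"x":0.027,"y":0,"z":-0.02,"rx":0,"ry":5,"rz":0,"fingers":0},
  {"x":0.035,"y":0,"z":-0.025,"rx":0,"ry":5,"rz":0,"fingers":0},
  {"x":0.035,"y":0,"z":-0.025,"rx":0,"ry":5,"rz":0,"fingers":0},
])

```text
time: 4.0
tool_pos: [0.484, -0.1474, 0.084]
tool_rot: [0.863, 0.037, 0.499, -0.066]
contact_force: [-0.6, -0.5, -0.1]
grip_width: 0.0007
```

```bash
cat >> h.py <<'E'
def lift(phi,s,e=12):
    a=np.radians(s);u=np.array([-np.sin(a),np.cos(a)]);n=np.array([np.cos(a),np.sin(a)])
    rot=lambda x,z:np.array([34+x*np.cos(phi)+z*np.sin(phi),101-x*np.sin(phi)+z*np.cos(phi)])
    c=rot(-106,6.5)-e*u if phi<np.pi/2-a else rot(-106+e,6.5)
    t=c-9.5*n;return (t[0],0,t[1])
E
python3 - <<'E'
from h import *
s,p,R=cur();print(s["time"],boxpos(p),s["q"],s["contact_force"])
for n in ("side","top"): cv2.imwrite(f"pics/{n}1.png",cv2.resize(read_camera(n)[100:300,250:490],None,fx=2.5 if n=="side" else 1,fy=2.5 if n=="side" else 1))
for f in np.arange(0,1.61,.1): print(round(f,1),end=" ");delta(lift(f,30),30,1)
E
```

```text
4.0 [-91.0791   0.1298  84.0383] [-0.3106 -0.1561  0.5252  2.3954  0.1156  0.3608  1.5525] [-0.6481 -0.4844 -0.1074]
0.0 target [ 0.5006 -0.1501  0.0924] d [ 0.0021 -0.0002  0.0173] r [0.1 0.1 0. ]
0.1 target [ 0.5018 -0.1502  0.1029] d [-0.0065 -0.0003  0.0236] r [0.1 0.1 0. ]
0.2 target [ 0.504  -0.1506  0.1133] d [-0.0144 -0.0003  0.0307] r [0.1 0.1 0. ]
0.3 target [ 0.5072 -0.1511  0.1234] d [-0.0215 -0.0003  0.0386] r [0.1 0.1 0. ]
0.4 target [ 0.5114 -0.1517  0.1331] d [-0.0278 -0.0003  0.0471] r [0.1 0.1 0. ]
0.5 target [ 0.5165 -0.1525  0.1424] d [-0.0332 -0.0003  0.0563] r [0.1 0.1 0. ]
0.6 target [ 0.5226 -0.1535  0.1511] d [-0.0376 -0.0004  0.0659] r [0.1 0.1 0. ]
0.7 target [ 0.5294 -0.1545  0.1591] d [-0.0411 -0.0004  0.0759] r [0.1 0.1 0. ]
0.8 target [ 0.537  -0.1557  0.1664] d [-0.0436 -0.0004  0.0863] r [0.1 0.1 0. ]
0.9 target [ 0.5453 -0.157   0.1729] d [-0.045  -0.0005  0.0968] r [0.1 0.1 0. ]
1.0 target [ 0.5542 -0.1583  0.1786] d [-0.0454 -0.0005  0.1074] r [0.1 0.1 0. ]
1.1 target [ 0.5631 -0.1597  0.183 ] d [-0.0447 -0.0005  0.1174] r [0.1 0.1 0. ]
1.2 target [ 0.5718 -0.1611  0.1862] d [-0.0431 -0.0005  0.1266] r [0.1 0.1 0. ]
1.3 target [ 0.5808 -0.1625  0.1886] d [-0.0405 -0.0005  0.1357] r [0.1 0.1 0. ]
1.4 target [ 0.59   -0.1639  0.19  ] d [-0.0371 -0.0006  0.1445] r [0.1 0.1 0. ]
1.5 target [ 0.5993 -0.1653  0.1905] d [-0.0328 -0.0006  0.1529] r [0.1 0.1 0. ]
1.6 target [ 0.6086 -0.1667  0.19  ] d [-0.0277 -0.0006  0.1608] r [0.1 0.1 0. ]
```

View pics/side1.png

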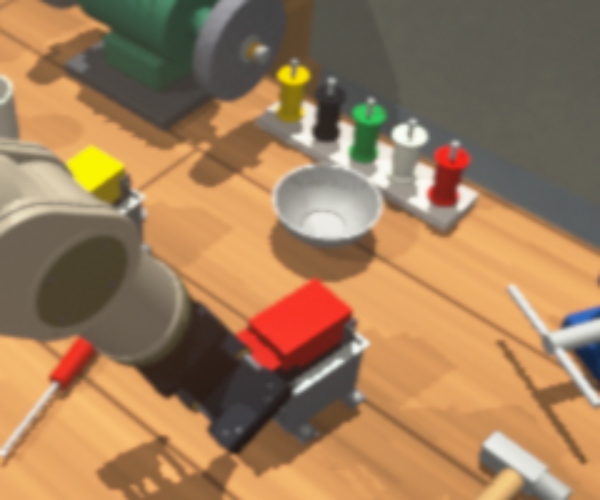

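Emit:
servo_tool([
  {"x":0.002,"y":0,"z":0.009,"rx":0,"ry":0,"rz":0,"fingers":0},
  {"x":0.002,"y":0,"z":0.017,"rx":0,"ry":0,"rz":0,"fingers":0},
  {"x":-0.002,"y":0,"z":0.02,"rx":0,"ry":0,"rz":0,"fingers":0},
  {"x":-0.0065,"y":0,"z":0.0235,"rx":0,"ry":0,"rz":0,"fingers":0},
  {"x":-0.0145,"y":0,"z":0.0305,"rx":0,"ry":0,"rz":0,"fingers":0},
  {"x":-0.0215,"y":0,"z":0.0385,"rx":0,"ry":0,"rz":0,"fingers":0},
  {"x":-0.028,"y":0,"z":0.047,"rx":0,"ry":0,"rz":0,"fingers":0},
  {"x":-0.033,"y":0,"z":0.056,"rx":0,"ry":0,"rz":0,"fingers":0},
  {"x":-0.0375,"y":0,"z":0.066,"rx":0,"ry":0,"rz":0,"fingers":0},
  {"x":-0.0375,"y":0,"z":0.066,"rx":0,"ry":0,"rz":0,"fingers":0},
])

```text
time: 5.1
tool_pos: [0.5245, -0.1533, 0.1529]
tool_rot: [0.865, 0.037, 0.497, -0.066]
contact_force: [0.0, 0.6, -0.2]
grip_width: 0.0005
```

Run:
```python
from h import *
s,p,R=cur();print(s["time"],boxpos(p),s["q"],s["contact_force"])
cv2.imwrite("pics/side2.png",cv2.resize(read_camera("side")[150:290,280:460],None,fx=3,fy=3))
for f in np.arange(.6,1.71,.1): print(round(f,1),end=" ");delta(lift(f,30),30,1)
```

```text
5.1 [-50.1443   0.4473 152.9311] [-0.3176 -0.1797  0.5073  2.2437  0.1207  0.5298  1.5383] [ 0.0188  0.6468 -0.2497]
0.6 target [ 0.5226 -0.1535  0.1511] d [ 0.0001 -0.0004 -0.0012] r [0.1 0.2 0. ]
0.7 target [ 0.5294 -0.1545  0.1591] d [-0.0034 -0.0005  0.0089] r [0.1 0.2 0. ]
0.8 target [ 0.537  -0.1557  0.1664] d [-0.0058 -0.0005  0.0192] r [0.1 0.2 0. ]
0.9 target [ 0.5453 -0.157   0.1729] d [-0.0072 -0.0005  0.0297] r [0.1 0.2 0. ]
1.0 target [ 0.5542 -0.1583  0.1786] d [-0.0076 -0.0005  0.0403] r [0.1 0.2 0. ]
1.1 target [ 0.5631 -0.1597  0.183 ] d [-0.0069 -0.0006  0.0503] r [0.1 0.2 0. ]
1.2 target [ 0.5718 -0.1611  0.1862] d [-0.0052 -0.0006  0.0596] r [0.1 0.2 0. ]
1.3 target [ 0.5808 -0.1625  0.1886] d [-0.0027 -0.0006  0.0686] r [0.1 0.2 0. ]
1.4 target [ 0.59   -0.1639  0.19  ] d [ 0.0008 -0.0006  0.0774] r [0.1 0.2 0. ]
1.5 target [ 0.5993 -0.1653  0.1905] d [ 0.0051 -0.0006  0.0858] r [0.1 0.2 0. ]
1.6 target [ 0.6086 -0.1667  0.19  ] d [ 0.0102 -0.0006  0.0937] r [0.1 0.2 0. ]
1.7 target [ 0.6178 -0.1682  0.1886] d [ 0.0161 -0.0007  0.101 ] r [0.1 0.2 0. ]
```

View pics/side2.png

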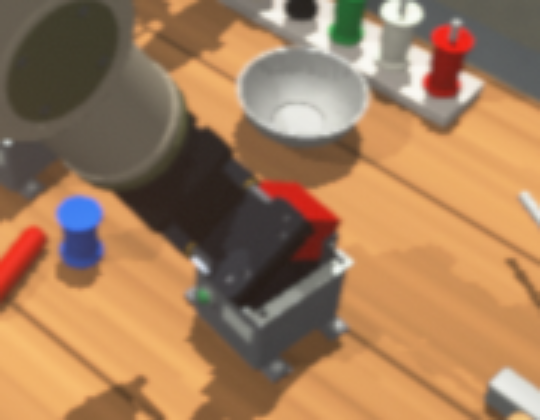

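Guard is lifted (about 0.6 rad), following the finger. Continue to about 1.6.

Emit:
servo_tool([
  {"x":-0.0035,"y":0,"z":0.009,"rx":0,"ry":0,"rz":0,"fingers":0},
  {"x":-0.006,"y":0,"z":0.019,"rx":0,"ry":0,"rz":0,"fingers":0},
  {"x":-0.007,"y":0,"z":0.0295,"rx":0,"ry":0,"rz":0,"fingers":0},
  {"x":-0.0075,"y":0,"z":0.04,"rx":0,"ry":0,"rz":0,"fingers":0},
  {"x":-0.007,"y":0,"z":0.05,"rx":0,"ry":0,"rz":0,"fingers":0},
  {"x":-0.005,"y":0,"z":0.0595,"rx":0,"ry":0,"rz":0,"fingers":0},
  {"x":-0.0025,"y":0,"z":0.0645,"rx":0,"ry":0,"rz":0,"fingers":0},
  {"x":-0.001,"y":0,"z":0.069,"rx":0,"ry":0,"rz":0,"fingers":0},
  {"x":0.001,"y":0,"z":0.0775,"rx":0,"ry":0,"rz":0,"fingers":0},
  {"x":0.005,"y":0,"z":0.086,"rx":0,"ry":0,"rz":0,"fingers":0},
  {"x":0.01,"y":0,"z":0.094,"rx":0,"ry":0,"rz":0,"fingers":0},
  {"x":0.01,"y":0,"z":0.094,"rx":0,"ry":0,"rz":0,"fingers":0},
  {"x":0.01,"y":0,"z":0.094,"rx":0,"ry":0,"rz":0,"fingers":0},
  {"x":0.01,"y":0,"z":0.094,"rx":0,"ry":0,"rz":0,"fingers":0},
  {"x":0.01,"y":0,"z":0.094,"rx":0,"ry":0,"rz":0,"fingers":0},
])

```text
time: 6.65
tool_pos: [0.6086, -0.1662, 0.1903]
tool_rot: [0.864, 0.037, 0.498, -0.066]
contact_force: [0.1, -0.2, -0.0]
grip_width: 0.0003
```

Run:
```python
from h import *
s,p,R=cur();print(s["time"],boxpos(p),s["q"],s["contact_force"])
a=read_camera("side")[130:280,280:460];b=read_camera("top")[120:270,320:440]
cv2.imwrite("pics/3.png",np.hstack([cv2.resize(i,None,fx=2.6,fy=2.6) for i in(a,b)]))
for t in((-40,0,150),(-50,0,110),(-45,0,98)):delta(t,30,1)
```

```text
6.65 [ 34.9318   0.5859 190.279 ] [-0.3558  0.0007  0.5732  2.0181 -0.0566  0.5984  1.675 ] [ 0.1334 -0.1523 -0.0353]
target [ 0.5345 -0.1553  0.15  ] d [-0.0028 -0.0005 -0.0852] r [0.1 0.2 0. ]
target [ 0.5246 -0.1538  0.11  ] d [ 0.0268 -0.0004 -0.1139] r [0.1 0.2 0. ]
target [ 0.5295 -0.1545  0.098 ] d [ 0.0397 -0.0004 -0.1156] r [0.1 0.2 0. ]
```

View pics/3.png

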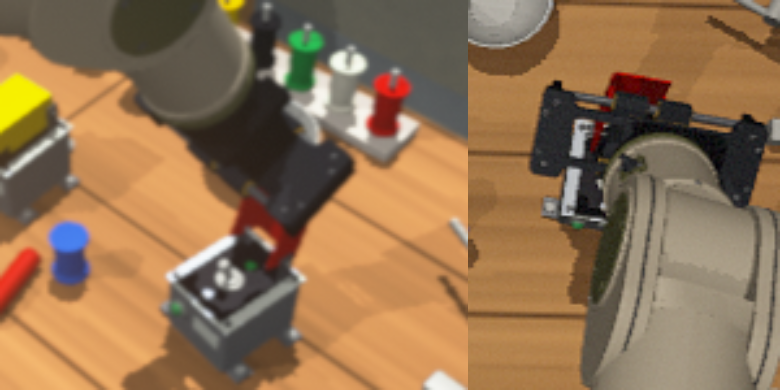

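Emit:
servo_tool([
  {"x":-0.001,"y":0,"z":-0.03,"rx":0,"ry":0,"rz":0,"fingers":0},
  {"x":-0.002,"y":0,"z":-0.06,"rx":0,"ry":0,"rz":0,"fingers":0},
  {"x":-0.003,"y":0,"z":-0.085,"rx":0,"ry":0,"rz":0,"fingers":0},
  {"x":0.012,"y":0,"z":-0.1,"rx":0,"ry":0,"rz":0,"fingers":0},
  {"x":0.027,"y":0,"z":-0.114,"rx":0,"ry":0,"rz":0,"fingers":0},
  {"x":0.035,"y":0,"z":-0.117,"rx":0,"ry":0,"rz":0,"fingers":0},
  {"x":0.04,"y":0,"z":-0.1155,"rx":0,"ry":0,"rz":0,"fingers":0},
  {"x":0.04,"y":0,"z":-0.1155,"rx":0,"ry":0,"rz":0,"fingers":0},
])

```text
time: 7.55
tool_pos: [0.5309, -0.1543, 0.0982]
tool_rot: [0.864, 0.037, 0.497, -0.066]
contact_force: [0.1, -0.3, 0.8]
grip_width: 0.0004
```

Run:
```python
from h import *
s,p,R=cur();print(s["time"],boxpos(p),s["q"],s["contact_force"])
a=read_camera("side")[130:280,280:460];b=read_camera("top")[120:270,320:440]
cv2.imwrite("pics/4.png",np.hstack([cv2.resize(i,None,fx=2.6,fy=2.6) for i in(a,b)]))
for t in((-30,0,98),(-20,0,98),(-14,0,98)):delta(t,30,1)
```

```text
7.55 [-43.7227   0.3935  98.1836] [-0.3671 -0.0588  0.5866  2.2866 -0.0103  0.3784  1.656 ] [ 0.082  -0.3081  0.8071]
target [ 0.5444 -0.1568  0.098 ] d [ 0.0075 -0.0004  0.0117] r [0.1 0.2 0. ]
target [ 0.5542 -0.1583  0.098 ] d [ 0.0125 -0.0004  0.0203] r [0.1 0.2 0. ]
target [ 0.5602 -0.1593  0.098 ] d [ 0.0155 -0.0004  0.0255] r [0.1 0.2 0. ]
```

View pics/4.png

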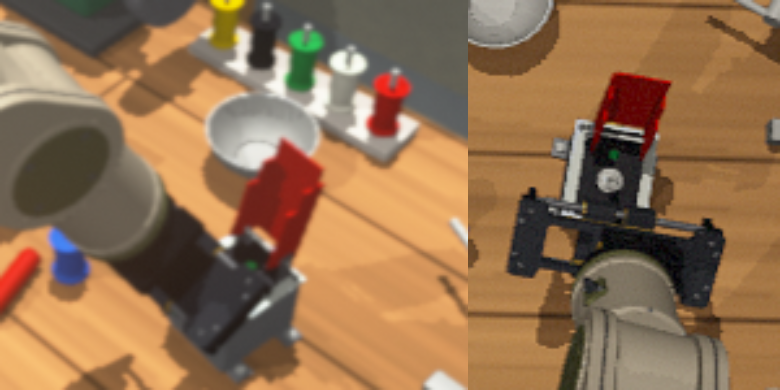

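The guard rests open (red at crop (635,105)), the toggle (610,180) still leans forward, and the finger is in front of it. Push in small steps.

Emit:
servo_tool([
  {"x":0.004,"y":0,"z":0.006,"rx":0,"ry":0,"rz":0,"fingers":0},
  {"x":0.0075,"y":0,"z":0.0115,"rx":0,"ry":0,"rz":0,"fingers":0},
  {"x":0.009,"y":0,"z":0.014,"rx":0,"ry":0,"rz":0,"fingers":0},
  {"x":0.0105,"y":0,"z":0.017,"rx":0,"ry":0,"rz":0,"fingers":0},
  {"x":0.0125,"y":0,"z":0.02,"rx":0,"ry":0,"rz":0,"fingers":0},
  {"x":0.014,"y":0,"z":0.023,"rx":0,"ry":0,"rz":0,"fingers":0},
  {"x":0.0155,"y":0,"z":0.0255,"rx":0,"ry":0,"rz":0,"fingers":0},
  {"x":0.0155,"y":0,"z":0.0255,"rx":0,"ry":0,"rz":0,"fingers":0},
])

```text
time: 8.45
tool_pos: [0.5608, -0.1589, 0.0983]
tool_rot: [0.865, 0.037, 0.497, -0.066]
contact_force: [-0.0, -0.3, -0.4]
grip_width: 0.0003
```

Run:
```python
from h import *
s,p,R=cur();print(s["time"],boxpos(p),s["q"],s["contact_force"])
b=read_camera("top")[120:270,320:440]
cv2.imwrite("pics/5.png",cv2.resize(b,None,fx=4,fy=4))
for t in((-45,0,110),(-60,0,160)):delta(t,30,1)
```

```text
8.45 [-13.4218   0.4094  98.2819] [-0.3771  0.0255  0.6085  2.221  -0.1391  0.3759  1.7631] [-0.0078 -0.333  -0.3978]
target [ 0.5295 -0.1545  0.11  ] d [-0.026  -0.0003 -0.021 ] r [0.1 0.2 0.1]
target [ 0.5147 -0.1522  0.16  ] d [-0.0767 -0.0004 -0.0088] r [0.1 0.2 0.1]
```

View pics/5.png

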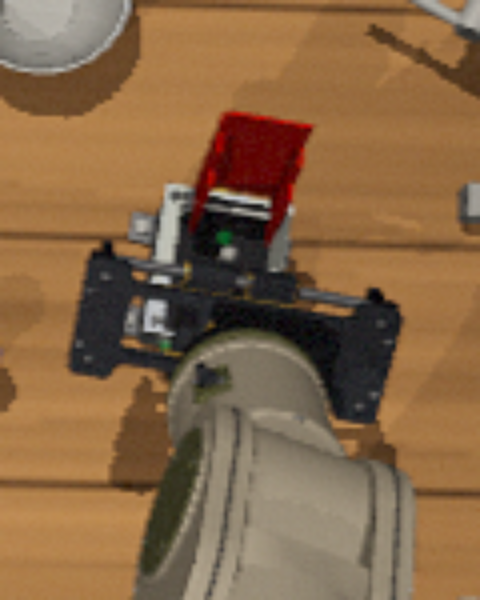

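Emit:
servo_tool([
  {"x":-0.013,"y":0,"z":-0.0105,"rx":0,"ry":0,"rz":0,"fingers":0},
  {"x":-0.026,"y":0,"z":-0.021,"rx":0,"ry":0,"rz":0,"fingers":0},
  {"x":-0.05,"y":0,"z":-0.015,"rx":0,"ry":0,"rz":0,"fingers":0},
  {"x":-0.077,"y":0,"z":-0.009,"rx":0,"ry":0,"rz":0,"fingers":0},
  {"x":-0.11,"y":0,"z":0.01,"rx":0,"ry":8,"rz":0,"fingers":0},
  {"x":-0.14,"y":0,"z":0.028,"rx":0,"ry":16,"rz":0,"fingers":0},
  {"x":-0.16,"y":0,"z":0.04,"rx":0,"ry":24,"rz":0,"fingers":0},
  {"x":-0.16,"y":0,"z":0.04,"rx":0,"ry":30,"rz":0,"fingers":0},
  {"x":-0.16,"y":0,"z":0.04,"rx":0,"ry":30,"rz":0,"fingers":0},
])

```text
time: 9.4
tool_pos: [0.5172, -0.1504, 0.2544]
tool_rot: [0.703, 0.05, 0.707, -0.055]
contact_force: [0.5, 0.6, -0.9]
grip_width: 0.0003
```

Run:
```python
from h import *
s,p,R=cur();print(s["time"],boxpos(p),s["q"],s["contact_force"])
a=read_camera("side")[130:280,280:460];b=read_camera("top")[120:270,320:440]
cv2.imwrite("pics/6.png",np.hstack([cv2.resize(i,None,fx=2.6,fy=2.6) for i in(a,b)]))
for t in((-40,0,270),(110,0,270),(110,0,187),(93,0,187),(14,0,187),(0,0,187)):delta(t,0,1)
```

```text
9.4 [-57.7758   2.1727 254.4313] [-0.3718  0.1293  0.626   1.6689 -0.0702  1.3718  1.6865] [ 0.4759  0.6025 -0.8541]
target [ 0.5345 -0.1553  0.27  ] d [-0.0146 -0.0003  0.0196] r [0.1 0.2 0.2]
target [ 0.6827 -0.1782  0.27  ] d [-0.0142 -0.0005  0.1696] r [0.1 0.2 0.2]
target [ 0.6827 -0.1782  0.187 ] d [ 0.0688 -0.0001  0.1693] r [0.1 0.2 0.2]
target [ 0.6659 -0.1756  0.187 ] d [ 0.0688 -0.0001  0.1523] r [0.1 0.2 0.2]
target [ 0.5878 -0.1635  0.187 ] d [0.0685 0.     0.0733] r [0.1 0.2 0.2]
target [ 0.574  -0.1614  0.187 ] d [0.0685 0.     0.0593] r [0.1 0.2 0.2]
```

View pics/6.png

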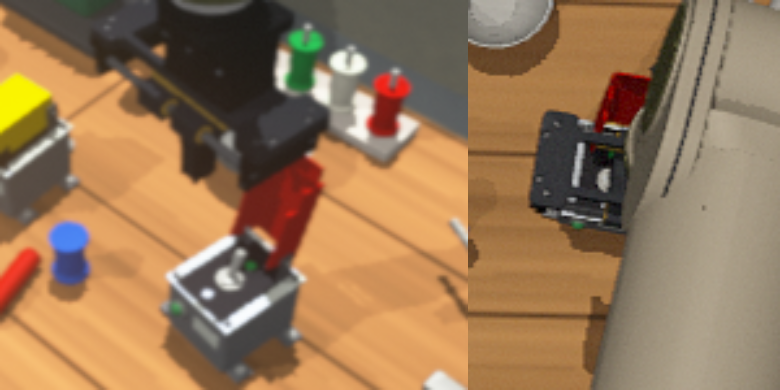

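Emit:
servo_tool([
  {"x":-0.02,"y":0,"z":0.0,"rx":0,"ry":0,"rz":0,"fingers":0},
  {"x":-0.02,"y":0,"z":0.04,"rx":0,"ry":0,"rz":0,"fingers":0},
  {"x":-0.02,"y":0,"z":0.08,"rx":0,"ry":0,"rz":0,"fingers":0},
  {"x":-0.02,"y":0,"z":0.12,"rx":0,"ry":0,"rz":0,"fingers":0},
  {"x":-0.02,"y":0,"z":0.155,"rx":0,"ry":0,"rz":0,"fingers":0},
  {"x":-0.02,"y":0,"z":0.17,"rx":0,"ry":0,"rz":0,"fingers":0},
  {"x":-0.02,"y":0,"z":0.17,"rx":0,"ry":0,"rz":0,"fingers":0},
  {"x":0.01,"y":0,"z":0.17,"rx":0,"ry":0,"rz":0,"fingers":0},
  {"x":0.04,"y":0,"z":0.17,"rx":0,"ry":0,"rz":0,"fingers":0},
  {"x":0.069,"y":0,"z":0.17,"rx":0,"ry":0,"rz":0,"fingers":0},
  {"x":0.069,"y":0,"z":0.17,"rx":0,"ry":0,"rz":0,"fingers":0},
])

```text
time: 10.6
tool_pos: [0.6804, -0.1777, 0.1842]
tool_rot: [0.705, 0.053, 0.705, -0.055]
contact_force: [0.2, 0.4, -0.4]
grip_width: 0.0005
```

Run:
```python
from h import *
s,p,R=cur();print(s["time"],boxpos(p),s["q"],s["contact_force"])
a=read_camera("side")[130:280,280:460]
cv2.imwrite("pics/7.png",cv2.resize(a,None,fx=2.6,fy=2.6))
for t in((85,0,187),(14,0,187),(0,0,187)):delta(t,0,1)
```

```text
10.6 [107.6257   0.1531 184.2492] [-0.2031  0.5819  0.606   1.3009 -0.323   1.3569  1.8102] [ 0.189   0.3725 -0.3666]
target [ 0.658  -0.1744  0.187 ] d [-0.      0.     -0.0239] r [0.  0.1 0.2]
target [ 0.5878 -0.1635  0.187 ] d [-0.0002  0.     -0.0949] r [0.  0.1 0.2]
target [ 0.574  -0.1614  0.187 ] d [-0.0002  0.     -0.1089] r [0.  0.1 0.2]
```

View pics/7.png

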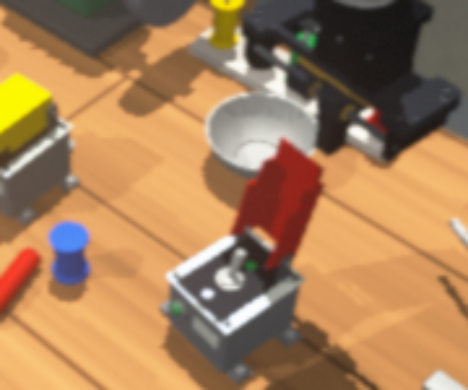

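Emit:
servo_tool([
  {"x":0,"y":0,"z":-0.01,"rx":0,"ry":0,"rz":0,"fingers":0},
  {"x":0,"y":0,"z":-0.02,"rx":0,"ry":0,"rz":0,"fingers":0},
  {"x":0,"y":0,"z":-0.027,"rx":0,"ry":0,"rz":0,"fingers":0},
  {"x":0,"y":0,"z":-0.034,"rx":0,"ry":0,"rz":0,"fingers":0},
  {"x":0,"y":0,"z":-0.041,"rx":0,"ry":0,"rz":0,"fingers":0},
  {"x":0,"y":0,"z":-0.048,"rx":0,"ry":0,"rz":0,"fingers":0},
  {"x":0,"y":0,"z":-0.055,"rx":0,"ry":0,"rz":0,"fingers":0},
  {"x":0,"y":0,"z":-0.062,"rx":0,"ry":0,"rz":0,"fingers":0},
  {"x":0,"y":0,"z":-0.069,"rx":0,"ry":0,"rz":0,"fingers":0},
  {"x":0,"y":0,"z":-0.076,"rx":0,"ry":0,"rz":0,"fingers":0},
  {"x":0,"y":0,"z":-0.083,"rx":0,"ry":0,"rz":0,"fingers":0},
  {"x":0,"y":0,"z":-0.09,"rx":0,"ry":0,"rz":0,"fingers":0},
  {"x":0,"y":0,"z":-0.096,"rx":0,"ry":0,"rz":0,"fingers":0},
  {"x":0,"y":0,"z":-0.096,"rx":0,"ry":0,"rz":0,"fingers":0},
  {"x":0,"y":0,"z":-0.096,"rx":0,"ry":0,"rz":0,"fingers":0},
  {"x":0,"y":0,"z":-0.096,"rx":0,"ry":0,"rz":0,"fingers":0},
])

```text
time: 12.25
tool_pos: [0.5869, -0.1634, 0.1867]
tool_rot: [0.706, 0.053, 0.704, -0.055]
contact_force: [-0.3, 0.6, 0.2]
grip_width: 0.0007
```

Emit:
servo_tool([
  {"x":-0.03,"y":0,"z":0,"rx":0,"ry":0,"rz":0,"fingers":0},
  {"x":-0.06,"y":0,"z":0.02,"rx":0,"ry":0,"rz":0,"fingers":0},
  {"x":-0.09,"y":0,"z":0.06,"rx":0,"ry":0,"rz":0,"fingers":0},
  {"x":-0.1,"y":0,"z":0.1,"rx":0,"ry":0,"rz":0,"fingers":0},
  {"x":-0.1,"y":0,"z":0.1,"rx":0,"ry":0,"rz":0,"fingers":0},
  {"x":-0.1,"y":0,"z":0.1,"rx":0,"ry":0,"rz":0,"fingers":0},
])

```text
time: 12.85
tool_pos: [0.6859, -0.1786, 0.2854]
tool_rot: [0.705, 0.052, 0.705, -0.056]
contact_force: [-1.0, 0.3, -0.3]
grip_width: 0.0008
```

Run:
```python
from h import *
s,p,R=cur();print(s["time"],boxpos(p),s["contact_force"],abs(s["dq"]).max())
a=read_camera("side");b=read_camera("top")
cv2.imwrite("pics/8.png",np.hstack([a[100:400,180:480],cv2.resize(a[190:290,320:420],None,fx=3,fy=3)]))
o=cv2.imread("pics/side0.png");m=(cv2.absdiff(a,o).max(2)>60)
print([tuple(c) for c in cv2.connectedComponentsWithStats(m.astype(np.uint8))[2] if c[4]>25])
```

```text
12.85 [113.2344   0.0746 285.3551] [-1.0188  0.2987 -0.2757] 0.054898810081264356
[(np.int32(0), np.int32(0), np.int32(640), np.int32(400), np.int32(215366)), (np.int32(72), np.int32(0), np.int32(61), np.int32(162), np.int32(4940)), (np.int32(93), np.int32(0), np.int32(19), np.int32(14), np.int32(37)), (np.int32(158), np.int32(0), np.int32(18), np.int32(7), np.int32(52)), (np.int32(224), np.int32(0), np.int32(26), np.int32(14), np.int32(178)), (np.int32(258), np.int32(0), np.int32(51), np.int32(13), np.int32(454)), (np.int32(149), np.int32(47), np.int32(91), np.int32(39), np.int32(1338)), (np.int32(0), np.int32(57), np.int32(19), np.int32(32), np.int32(251)), (np.int32(410), np.int32(81), np.int32(48), np.int32(45), np.int32(1322)), (np.int32(0), np.int32(110), np.int32(45), np.int32(67), np.int32(1151)), (np.int32(79), np.int32(113), np.int32(86), np.int32(215), np.int32(8897)), (np.int32(440), np.int32(131), np.int32(27), np.int32(21), np.int32(144)), (np.int32(408), np.int32(139), np.int32(16), np.int32(17), np.int32(120)), (np.int32(0), np.int32(167), np.int32(94), np.int32(191), np.int32(8145)), (np.int32(369), np.int32(215), np.int32(18), np.int32(14), np.int32(142)), (np.int32(202), np.int32(265), np.int32(235), np.int32(135), np.int32(9704)), (np.int32(103), np.int32(274), np.int32(13), np.int32(32), np.int32(151)), (np.int32(122), np.int32(305), np.int32(10), np.int32(8), np.int32(56)), (np.int32(113), np.int32(308), np.int32(10), np.int32(11), np.int32(72)), (np.int32(98), np.int32(313), np.int32(15), np.int32(13), np.int32(82)), (np.int32(25), np.int32(327), np.int32(69), np.int32(73), np.int32(2420)), (np.int32(31), np.int32(327), np.int32(8), np.int32(9), np.int32(33)), (np.int32(414), np.int32(334), np.int32(15), np.int32(15), np.int32(54)), (np.int32(166), np.int32(369), np.int32(44), np.int32(31), np.int32(620)), (np.int32(187), np.int32(389), np.int32(18), np.int32(11), np.int32(119))]
```

View pics/8.png

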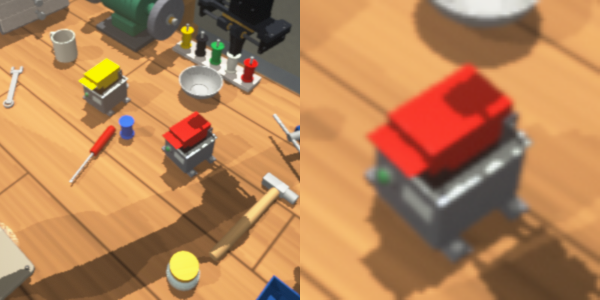

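```bash
python3 -c "
from bench import *
print(hand_in())"
```

```text
the job is handed in; nothing more can be done
None
```

I switched the red-guarded polisher on and handed the job in at about 12.9 s of robot time. With the gripper shut, I lifted the guard by its lip until it rested open. I then pushed the toggle towards the hinge, tipped the guard forward from behind so it dropped shut, and drew the arm clear.

**Last checks:**
- **Toggle:** it was seen leaning to the green dot before the guard closed. It can't be seen now that the guard is shut.
- **Red guard:** it looks fully shut in the final side picture.
- **Yellow switch and loose things:** nothing looks moved compared with the first picture. I judged this by eye, because the automatic image comparison was swamped by arm and shadow changes.
- **Forces:** the wrist readings at the end of each move stayed at about 2 N or less. I had no readings during the moves themselves.

**What went wrong:**
- The first move call was refused as a bad value.
- The planned 45° slant ran into joint limits and the tool came to rest off target, touching nothing. I used a 30° slant instead.

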